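# Feel the sample plunger into the hidden pocket of a dark chamber and start the reading

### The arm

A 7-joint arm with a two-finger parallel gripper is mounted at the origin on a cart in front of the work surface, level with it; the furniture and walls round the work are solid. World frame = base frame: x ahead of the robot, y to its left, z up, the work surface at z = 0. Lengths are in m, angles in rad, forces in N, time in s.
With the tool pointing down it reaches from about 0.4 to 0.85 m from the base axis. Payload 10.4 kg.
Tool frame: the origin (TCP) lies midway between the tips of the shut fingers; the grasp point (between the pads) lies 19 mm behind it; z points along the fingers, y is the direction in which the jaws open and shut (so a half turn about z gives the same grasp; the last joint's range is limited). The gripper opens to 87 mm and grips with 3 to 60 N. Pads are 19 mm wide; open, the fingers measure 117 mm over their backs; the gripper's body (75 mm by 190 mm) begins 51 mm behind the grasp point.
Start: joints at [-1.254, 0.332, -0.065, 1.46, 0.022, 1.35, -0.088], TCP at [0.208, 0.589, 0.223] pointing down, gripper open.
Joint ranges: [-2.6, 2.6], [-0.5, 2.12], [-1.47, 1.34], [0.16, 2.42], [-1.27, 4.41], [0.06, 2.06], [-2.6, 2.6]. Speed limits (rad/s): [2.22, 2.22, 2.79, 2.79, 3.14, 3.14, 3.14].

### API

Orientations are given as a unit quaternion [x, y, z, w].
In Python, from bench import r gives the robot as it stands.
- The arm moves only by the tool step_arm, never from a script. Its argument "increments" is a list of rows, each a list of 2 entries, a list of its own where there are three numbers: the shift along the tool's x, y, z in m, then the turn, a rotation vector about the tool's x, y, z in rad. A call has 1 to 5 rows; each row is the pose to reach, as a shift and turn from the pose measured when the call began, along the tool's axes at that moment; what a row does not reach only later rows make up. A row lasts 1/10 s, in which the tool goes at most 50 mm and 8.59 degrees, less where a joint would pass 70% of its speed; a pose out of reach is approached as far as the arm can. A call with a gripper value outside its range is refused whole. "hand" is the closure, from -1 (fully open) to 1 (shut), so that 0 is half open, set as the call begins (left out, the last holds). The fingers move at their own pace and stop on an object; "grip_force" is the grip in N (left out, the last holds). Time passes only in rows, so rows that repeat a pose let the fingers close. It gives the time, the measured TCP pose, the force and the opening at its end, in the units of the state.
- r.read_state(): the state, without advancing time (a new reading comes with each control period).
- r.camera(name): name is "side" or "top"; returns a dict with "pixels" (480x640x3 uint8, blue, green, red), "camera_matrix" (3x3 intrinsics, pixels), "extrinsics" (4x4, takes a point from camera to world coordinates). Camera axes: x right, y up, looking along -z (the intrinsics and any distortion apply to the point x, -y, -z); pixel columns grow to the right and rows downward; lengths in m; the calibration is good to about 2 mm. A picture is of the moment at which its call begins. There is no depth.
- r.close_job(): hands the job in, once; it reports no verdict.
The state is a dict: "time": time; "joint_positions": joint angles; "joint_vel": joint speeds; "joint_torque": joint torques, N m; "ee_pos": TCP position; "eef_rot": TCP orientation; "ft_force": force on the tool from outside, world axes, zero at the start; "torque": the same for the moment, N m; "width": finger opening in m.
Only numpy, scipy, OpenCV 4.12 (cv2) and the standard library are available. Lean on these libraries where they do the work, as an engineer would, in place of code of your own. Each camera call takes 0.05 s, during which the arm holds its last target.

### The job

The sample plunger of the light-tight yarn reflectance meter stands loose in its dark chamber, with its foot on the chamber floor and its round shield floating above the rim. Never raising it by more than a centimetre (room light would spoil the sensor), slide it about by its grip and feel for the pocket hidden in the floor until the foot drops in and the shield lies flat on the rim; then let go of it and press the white start key on the meter's front ledge right down and let it come up again. Leave the loose things beside the meter where they are.

Things in the scene. Friction and masses are not known exactly. Their poses are not given: they have to be found in the camera images.
- meter: grey bench instrument, fixed, 244 long (its x: -125 front to +119 back) x 164 wide (its y). Origin on the worktop under it, z up, +x to its back. Rear block is 75 high (side cheeks 77); front ledge (x -125 to -41) is 44 high and carries a dead display and the start key.
- chamber_rim (a point): centre of the chamber's mouth at the height of its rim (78 above the worktop, 35 behind the meter's origin on its centre line; axes as the meter's). The rim is a dark steel ring, outer radius 44, inner radius 38, 3 high, on top of the rear block, hidden below the shield.
- chamber_floor (a point): point on the chamber's axis on its floor, 48 below the rim. The chamber is a round well of radius 38 with a level, flat floor that does not move. In the floor is one round pocket, 34 in diameter and 10 deep, which cannot be seen: its centre is 20 from the axis, in an unknown direction that differs every time.
- plunger_grip (a point): centre of the plunger's grip, a grey upright block with flat sides, 34 (x) x 24 (y) x 44 high, at the plunger's top, 93.5 above the underside of the foot; z up along the plunger. The grip's lower end is 10 above the shield's top face. The plunger weighs 0.2 to 0.4 kg; all of it is loose and in one piece.
- plunger_foot (a point): centre of the underside of the plunger's round, slippery PTFE foot, a cylinder 28 in diameter, 16 high, straight below the grip on a stem 16 in diameter. At the start it stands on the chamber floor within 5 of the chamber's axis and outside the pocket.
- plunger_shield (a point): centre of the underside of the plunger's round black light shield (radius 63, 5 thick), 56.5 above the underside of the foot; z up along the plunger. It is 8.5 above the rim while the foot stands on the floor, and at the rim's height when the foot is in the pocket (the shield then rests on the rim, the foot hangs 1.5 clear of the pocket's bottom).
- start_key_top (a point): top of the white round start key (22 in diameter) on the right part of the front ledge; travel 5 straight down on a spring, about 5 N fully down; springs back when released.
- start_key (a joint): travel of the start key: 0 up, 0.005 m fully pressed
- loupe: small black folding loupe, 38 x 36 x 40, loose on the worktop left of the ledge; origin at its underside. A bystander.
- snips: thread snips, 25 x 114 x 9, loose, left of the meter; origin at its underside. A bystander.
- marker: marker pen, 14 x 133 x 16, loose, right of the meter; origin at its underside. A bystander.
- weight: brass knob weight, 24 in diameter, 30 high, loose, right of the meter; origin at its underside. A bystander.

How it is judged:
On the way, in this order (a step that is already met when the one before it is completed fails the run):
1. the plunger's foot is down in the pocket and its shield lies flat on the rim (z of plunger_shield in the frame of chamber_rim below 0.002 m and angle between plunger_shield's own z axis and vertical below 0.04 rad), for 0.2 s.
2. the start key is pressed right down (value of joint start_key above 0.004 m), for 0.05 s.
At the end, for the whole second after the job is handed in: The plunger's foot is in the pocket: shield underside within 2 mm of the rim's height, upright within 0.04 rad; the start key has been pressed (over 4 mm) after that, and is up again (under 1 mm) (all of step 1 and value of joint start_key below 0.001 m); the robot touches nothing.
It fails at once if the plunger is lifted more than 12 mm off the chamber floor (light gets in) (z of plunger_shield in the frame of chamber_rim above 0.0205 m).
It fails at once if the start key is pressed before the plunger is seated (value of joint start_key above 0.004 m and z of plunger_shield in the frame of chamber_rim above 0.004 m).
It fails at once if a loose thing beside the meter is moved more than 30 mm (distance of any of loupe, snips, marker, weight from where it was at the start of the episode above 0.03 m).
It also fails if it takes over 64 s, if anything falls off the work surface, if the arm or the gripper's body presses on something with over 40 N, if the wrist force passes 120 N, or if a joint passes its speed limit or range.

## Working session

There is one attempt and no reset: what is moved stays moved. The work goes in short steps, Python scripts to look and compute and a tool call to move; the robot and the scene stay as the last step left them, time stands still between calls to the robot, and variables do not carry over. Pictures are saved under pics/ and viewed, and the job is handed in when it is done.

Besides the shell and the picture viewer there is one more tool, called after "Emit:" as name(argument=value, ...) on one line, values as JSON. step_arm: Moves the arm, as the interface text tells. Its arguments: {"type":"object","properties":{"increments":{"type":"array"},"hand":{"type":"number"},"grip_force":{"type":"number"}},"required":["increments"]}

```bash
ls; mkdir -p pics
python3 - <<'E'
from bench import r
import cv2,numpy as np
for n in("side","top"):
    c=r.camera(n); cv2.imwrite(f"pics/{n}0.png",c["pixels"]); print(n,np.array(c["camera_matrix"]).round(1).tolist(),np.array(c["extrinsics"]).round(4).tolist(),[k for k in c])
s=r.read_state(); print(s)
E
```

```text
pics
side [[578.4, 0.0, 317.4], [0.0, 578.4, 237.0], [0.0, 0.0, 1.0]] [[-0.9934, 0.0434, -0.1062, 0.4394], [-0.1139, -0.4794, 0.8702, 0.5466], [-0.0131, 0.8765, 0.4811, 0.487], [0.0, 0.0, 0.0, 1.0]] ['pixels', 'camera_matrix', 'extrinsics']
top [[525.2, 0.0, 322.3], [0.0, 525.2, 236.0], [0.0, 0.0, 1.0]] [[-0.0244, 0.9913, -0.1292, 0.4002], [-0.9996, -0.0259, -0.01, -0.2031], [-0.0132, 0.1289, 0.9916, 0.953], [0.0, 0.0, 0.0, 1.0]] ['pixels', 'camera_matrix', 'extrinsics']
{'time': 0.1, 'joint_positions': array([-1.25364922,  0.33281875, -0.0647263 ,  1.46084535,  0.02160336,
        1.34987954, -0.08850153]), 'joint_vel': array([-0.00084276, -0.00064212,  0.00099877, -0.00405918, -0.00104997,
       -0.00089552, -0.00141553]), 'joint_torque': array([ 2.22723909e-03, -6.24536419e+01,  2.49835267e-02, -3.90716743e+01,
       -6.13160245e-02,  3.64510703e-02,  1.06130742e-05]), 'ee_pos': array([0.2081572 , 0.5889618 , 0.22183298]), 'eef_rot': array([ 1.69036481e-01,  9.85609595e-01, -6.22344566e-04, -8.14089819e-05]), 'ft_force': array([-0.35837939,  0.20686274,  1.26357684]), 'torque': array([-0.00451264, -0.00126915, -0.00253895]), 'width': 0.08711365844580489}
```

View pics/side0.png

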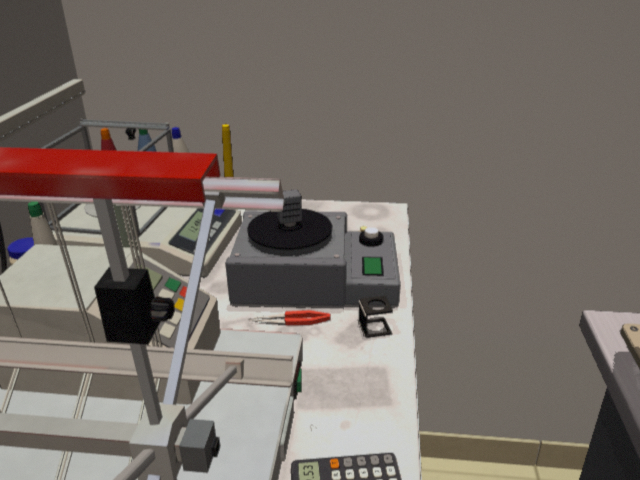

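View pics/top0.png

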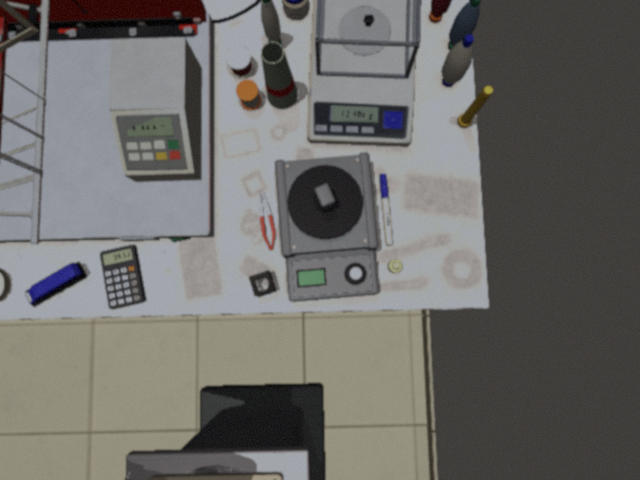

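```bash
cat > h.py <<'E'
from bench import r
import cv2,numpy as np
CAL={}
def cal(n):
    c=r.camera(n); return np.array(c["camera_matrix"]),np.array(c["extrinsics"]),c["pixels"]
def ray(K,E,u,v):
    d=np.array([(u-K[0,2])/K[0,0],-(v-K[1,2])/K[1,1],-1.]); return E[:3,3],E[:3,:3]@d
def onz(K,E,u,v,z):
    o,d=ray(K,E,u,v); return o+d*(z-o[2])/d[2]
def proj(K,E,p):
    q=E[:3,:3].T@(np.array(p)-E[:3,3]); return np.array([K[0,0]*q[0]/-q[2]+K[0,2],K[1,1]*-q[1]/-q[2]+K[1,2]])
def crop(img,x0,y0,x1,y1,f,name):
    cv2.imwrite(name,cv2.resize(img[y0:y1,x0:x1],None,fx=f,fy=f,interpolation=cv2.INTER_CUBIC))
E
python3 - <<'E'
from h import *
K,E,I=cal("top"); crop(I,240,140,420,310,4,"pics/t1.png")
K2,E2,I2=cal("side"); crop(I2,220,180,420,320,4,"pics/s1.png")
for n,p in [("base",(0,0,0)),("tcp",(.208,.589,.22))]: print(n,proj(K,E,p),proj(K2,E2,p))
for n,u,v in [("edgeR",488,307),("edgeL",0,317),("slab corner",212,236),("slab top",213,40),("calc",120,275)]: print(n,onz(K,E,u,v,0).round(3))
print(r.read_state()["time"])
E
```

```text
base [216.33259161 543.90136699] [757.80430164 397.44736389]
tcp [-252.88795153  462.08224736] [2290.21157172 2520.11037452]
edgeR [ 0.388 -0.487  0.   ]
edgeL [0.392 0.393 0.   ]
slab corner [0.53  0.009 0.   ]
slab top [0.911 0.008 0.   ]
calc [0.462 0.177 0.   ]
0.2
```

View pics/t1.png

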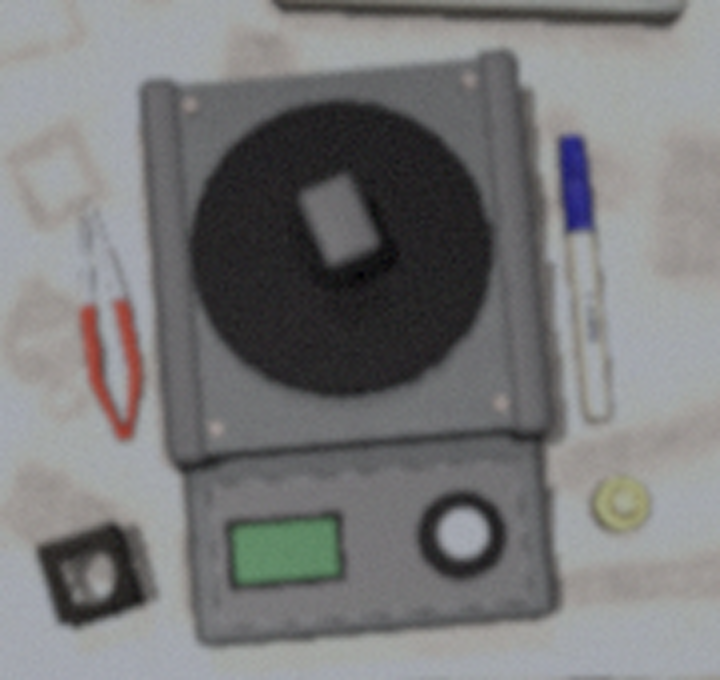

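View pics/s1.png

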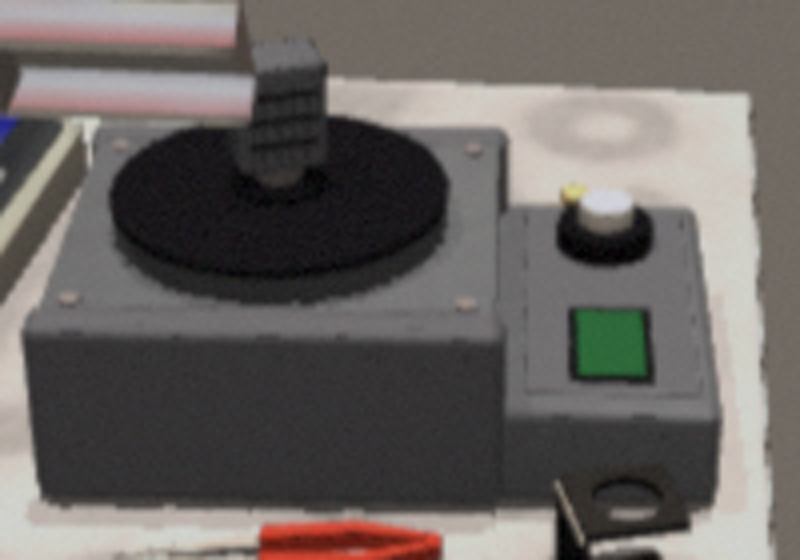

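Run:
```python
from h import *
K,E,I=cal("top")
f=lambda x,y,z: onz(K,E,240+(x+.5)/4-.5,140+(y+.5)/4-.5,z)
g=np.array([f(*p,.1455) for p in [(298,193),(348,173),(382,242),(333,267)]]);print("grip top",g.round(4).tolist(),g.mean(0))
for i in range(4):
    d=g[(i+1)%4]-g[i];print(np.linalg.norm(d),np.degrees(np.arctan2(d[1],d[0])))
print("shield",f(341,248,.0915), "r",(f(192,248,.0915)-f(490,248,.0915))/2,(f(341,100,.0915)-f(341,397,.0915))/2)
k=f(463,531,.055);print("key",k)
c=[f(142,86,.077),f(515,53,.077),f(548,437,.077),f(174,466,.077)];print("cheek corners",np.round(c,4).tolist())
l=[f(188,478,.044),f(200,642,.044),f(556,611,.044),f(545,440,.044)];print("ledge",np.round(l,4).tolist())
for a,b in[(c[0],c[3]),(c[1],c[2]),(c[0],c[1]),(l[1],l[2])]:
    d=a-b;print(np.linalg.norm(d),np.degrees(np.arctan2(d[1],d[0])))
```

```text
grip top [[0.5819, -0.184, 0.1455], [0.5894, -0.2038, 0.1455], [0.5614, -0.2164, 0.1455], [0.552, -0.197, 0.1455]] [ 0.57117742 -0.20031667  0.1455    ]
0.021179209928438504 -69.32938435051797
0.030628298133500678 -155.74005984419665
0.021558465622947446 115.88115120791656
0.032566747227575535 23.534774469002368
shield [ 0.57013848 -0.20014433  0.0915    ] r [0.00168112 0.06212211 0.        ] [ 0.06297352 -0.0015799   0.        ]
key [ 0.45310379 -0.24899869  0.055     ]
cheek corners [[0.646, -0.1165, 0.077], [0.656, -0.2768, 0.077], [0.4902, -0.2847, 0.077], [0.4821, -0.1278, 0.077]]
ledge [[0.4798, -0.131, 0.044], [0.4089, -0.1351, 0.044], [0.4184, -0.2884, 0.044], [0.4923, -0.2864, 0.044]]
0.16430033282618245 3.948178095391252
0.165974763141215 2.7204067873629496
0.16060188457530086 93.58315119659638
0.1535874155797715 93.53262363450924
```

```bash
cat > plan.py <<'E'
import sys
from h import *
from scipy.spatial.transform import Rotation as R
def show():
    s=r.read_state(); M=R.from_quat(s["eef_rot"]).as_matrix()
    print("t",round(s["time"],2),"p",s["ee_pos"].round(4),"yawY",round(np.degrees(np.arctan2(M[1,1],M[0,1])),2),"zax",M[:,2].round(4),"F",s["ft_force"].round(2),"w",round(s["width"],4),"q",s["joint_positions"].round(2))
    return s,M
def go(x,y,z,yaw):
    s,M=show(); d=M.T@(np.array([x,y,z])-s["ee_pos"])
    a=np.radians(yaw); yv=np.array([np.cos(a),np.sin(a),0]); zv=np.array([0,0,-1.]); T=np.c_[np.cross(yv,zv),yv,zv]
    w=R.from_matrix(M.T@T).as_rotvec()
    print("shift",d.round(4),"turn",w.round(4),"rows",np.linalg.norm(d)/.05,np.degrees(np.linalg.norm(w))/8.59)
if __name__=="__main__":
    if len(sys.argv)>1: go(*map(float,sys.argv[1:]))
    else: show()
E
python3 plan.py .33 .42 .25 40; python3 plan.py .30 .45 .25 30
```

```text
t 0.25 p [0.2082 0.5891 0.2222] yawY 70.53 zax [-2.e-04 -6.e-04 -1.e+00] F [ 0.02 -0.55  1.31] w 0.0869 q [-1.25  0.33 -0.06  1.46  0.02  1.35 -0.09]
shift [-0.1712 -0.1189 -0.0277] turn [-7.000e-04  2.000e-04  5.329e-01] rows 4.204727303311874 3.5545233686025868
t 0.25 p [0.2082 0.5891 0.2222] yawY 70.53 zax [-2.e-04 -6.e-04 -1.e+00] F [ 0.02 -0.55  1.31] w 0.0869 q [-1.25  0.33 -0.06  1.46  0.02  1.35 -0.09]
shift [-0.1329 -0.1006 -0.0277] turn [-6.000e-04  2.000e-04  7.074e-01] rows 3.379139774906008 4.71866700094333
```

Emit:
step_arm(increments=[[[-0.027,-0.02,-0.006],[0,0,0.14]],[[-0.053,-0.04,-0.012],[0,0,0.28]],[[-0.08,-0.06,-0.018],[0,0,0.42]],[[-0.106,-0.08,-0.024],[0,0,0.56]],[[-0.133,-0.1,-0.028],[0,0,0.7]]], hand=-1)

```text
time: 0.75
ee_pos: [0.3009, 0.4494, 0.2507]
eef_rot: [0.499, 0.866, -0.0, -0.0]
ft_force: [0.6, 0.4, -0.4]
width: 0.087
```

```bash
python3 plan.py .38 .28 .25 -5
```

```text
t 0.75 p [0.3009 0.4494 0.2507] yawY 30.1 zax [-1.e-04 -0.e+00 -1.e+00] F [ 0.6   0.41 -0.41] w 0.087 q [-1.14  0.13  0.09  1.65 -0.01  1.36 -0.53]
shift [-0.1863 -0.0165  0.0007] turn [-1.000e-04 -0.000e+00  6.126e-01] rows 3.7400729869769247 4.086379342417145
```

Emit:
step_arm(increments=[[[-0.037,-0.003,0],[0,0,0.12]],[[-0.075,-0.007,0],[0,0,0.24]],[[-0.112,-0.01,0],[0,0,0.37]],[[-0.149,-0.013,0],[0,0,0.49]],[[-0.186,-0.016,0],[0,0,0.61]]])

```text
time: 1.25
ee_pos: [0.3807, 0.279, 0.2507]
eef_rot: [0.738, 0.675, 0.0, -0.0]
ft_force: [0.9, 0.5, 0.6]
width: 0.0869
```

```bash
python3 plan.py .425 .09 .25 -35
```

```text
t 1.25 p [0.3807 0.279  0.2507] yawY -5.13 zax [-0.e+00  3.e-04 -1.e+00] F [0.86 0.48 0.56] w 0.0869 q [-0.98 -0.03  0.25  1.82  0.01  1.36 -0.83]
shift [-0.1843  0.061   0.0007] turn [-1.000e-04 -2.000e-04  5.214e-01] rows 3.8829021680123654 3.4774558490572853
```

Emit:
step_arm(increments=[[[-0.037,0.012,0],[0,0,0.1]],[[-0.074,0.024,0],[0,0,0.21]],[[-0.11,0.037,0],[0,0,0.31]],[[-0.147,0.049,0],[0,0,0.42]],[[-0.184,0.061,0],[0,0,0.52]]])

```text
time: 1.75
ee_pos: [0.4251, 0.0887, 0.2508]
eef_rot: [0.888, 0.46, 0.0, -0.0]
ft_force: [1.8, 0.2, 0.2]
width: 0.0867
```

```bash
python3 plan.py .48 -.1 .25 -66
```

```text
t 1.75 p [0.4251 0.0887 0.2508] yawY -35.18 zax [ 3.e-04  8.e-04 -1.e+00] F [1.76 0.2  0.16] w 0.0867 q [-0.78 -0.15  0.43  1.91  0.06  1.37 -0.98]
shift [-0.1226  0.1536  0.0007] turn [-4.000e-04 -7.000e-04  5.379e-01] rows 3.930650900474374 3.588154038942535
```

Emit:
step_arm(increments=[[[-0.025,0.031,0],[0,0,0.11]],[[-0.049,0.061,0],[0,0,0.22]],[[-0.074,0.092,0],[0,0,0.32]],[[-0.098,0.123,0],[0,0,0.43]],[[-0.123,0.154,0],[0,0,0.54]]])

```text
time: 2.25
ee_pos: [0.4803, -0.1021, 0.2509]
eef_rot: [0.979, 0.205, 0.001, -0.0]
ft_force: [0.7, 0.6, -0.0]
width: 0.0867
```

```bash
python3 plan.py .571 -.2003 .2 -66
```

```text
t 2.25 p [ 0.4803 -0.1021  0.2509] yawY -66.36 zax [ 0.001   0.0012 -1.    ] F [ 0.75  0.63 -0.03] w 0.0867 q [-0.56 -0.01  0.68  1.79  0.01  1.36 -1.04]
shift [0.0436 0.1264 0.0509] turn [-0.0006 -0.0014 -0.0063] rows 2.8613067346435286 0.04305781346225522
```

Emit:
step_arm(increments=[[[0.011,0.032,0.0],[0,0,0]],[[0.022,0.064,0.01],[0,0,0]],[[0.033,0.095,0.025],[0,0,0]],[[0.044,0.126,0.05],[0,0,0]],[[0.044,0.126,0.05],[0,0,0]]])

```text
time: 2.75
ee_pos: [0.5706, -0.2021, 0.196]
eef_rot: [0.979, 0.204, -0.003, -0.0]
ft_force: [-0.9, 0.6, -0.4]
width: 0.087
```

```bash
python3 plan.py .571 -.2003 .1045 -66
python3 - <<'E'
from h import *
for n in("side","top"):
    K,E,I=cal(n); cv2.imwrite(f"pics/{n}2.png",I)
    if n=="side": crop(I,200,120,400,270,4,"pics/s2c.png")
E
```

```text
t 2.75 p [ 0.5706 -0.2021  0.196 ] yawY -66.5 zax [-0.0062 -0.0012 -1.    ] F [-0.94  0.64 -0.41] w 0.087 q [-0.34  0.37  0.77  1.58 -0.26  1.3  -0.69]
shift [ 0.0016 -0.0014  0.0915] turn [-0.0014  0.0062 -0.0086] rows 1.8310398344878727 0.07143610249656122
```

View pics/s2c.png

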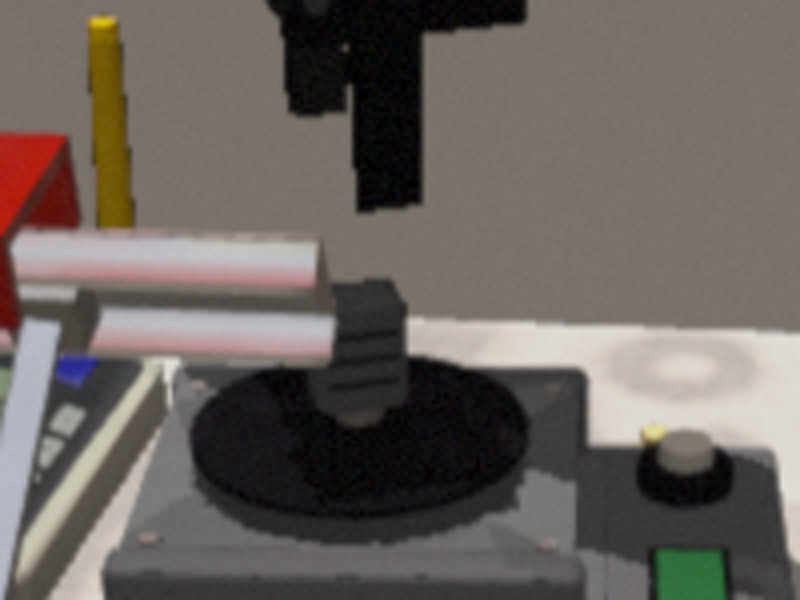

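View pics/top2.png

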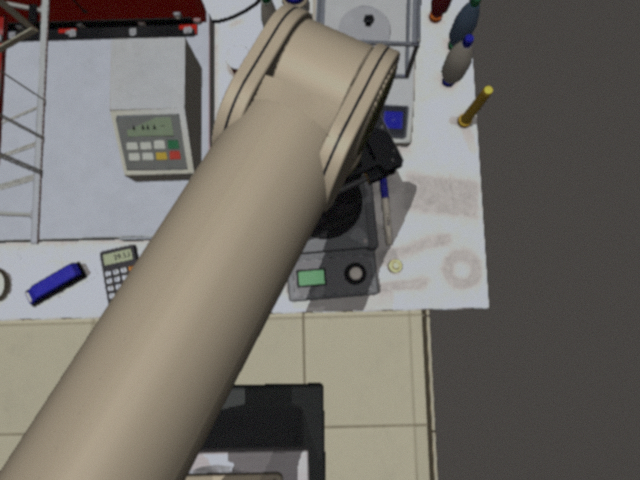

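Run:
```python
from h import *
K,E,I=cal("side")
P=lambda p:(proj(K,E,p)-[200,120])*4
a=np.radians(24)
for sx,sy in[(1,1),(1,-1),(-1,-1),(-1,1)]:
    print([ (P([.5711+17e-3*sx*np.cos(a)-12e-3*sy*np.sin(a),-.2003+17e-3*sx*np.sin(a)+12e-3*sy*np.cos(a),z])).round(0) for z in(.1455,.1015)])
```

```text
[array([316., 308.]), array([322., 419.])]
[array([300., 282.]), array([306., 391.])]
[array([391., 269.]), array([394., 377.])]
[array([409., 295.]), array([412., 405.])]
```

Emit:
step_arm(increments=[[[0.0005,-0.0005,0.025],[0,0.003,-0.004]],[[0.001,-0.001,0.05],[0,0.006,-0.008]],[[0.0016,-0.0014,0.075],[-0.001,0.006,-0.008]],[[0.0016,-0.0014,0.088],[-0.001,0.006,-0.008]],[[0.0016,-0.0014,0.0905],[-0.001,0.006,-0.008]]])

```text
time: 3.4
ee_pos: [0.5716, -0.1967, 0.1106]
eef_rot: [0.978, 0.209, 0.004, -0.001]
ft_force: [0.7, -0.2, 0.4]
width: 0.0872
```

```bash
python3 plan.py .571 -.2003 .1045 -66
python3 - <<'E'
from h import *
for n in("side",):
    K,E,I=cal(n); crop(I,200,120,400,270,4,"pics/s3c.png")
E
```

```text
t 3.4 p [ 0.5716 -0.1967  0.1106] yawY -65.86 zax [ 0.0064  0.0036 -1.    ] F [ 0.69 -0.15  0.42] w 0.0872 q [-0.31  0.44  0.73  1.69 -0.33  1.13 -0.64]
shift [-0.0021  0.0031  0.0061] turn [-0.0007 -0.0074  0.0024] rows 0.14229179589093002 0.051855276922135006
```

View pics/s3c.png

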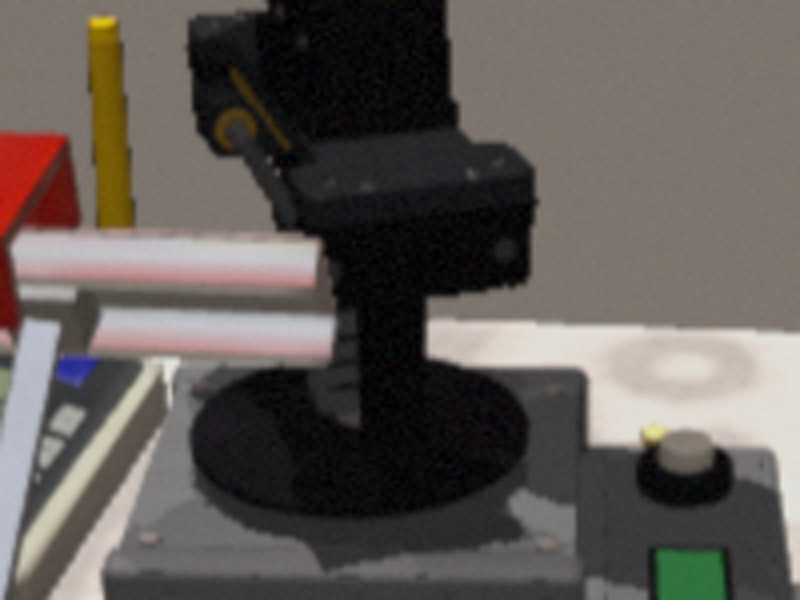

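Emit:
step_arm(increments=[[[-0.001,0.0015,0.002],[0,-0.007,0.002]],[[-0.002,0.003,0.004],[0,-0.007,0.002]],[[-0.002,0.003,0.005],[0,-0.007,0.002]],[[-0.002,0.003,0.006],[0,-0.007,0.002]],[[-0.002,0.003,0.006],[0,-0.007,0.002]]])

```text
time: 3.95
ee_pos: [0.5714, -0.2007, 0.1051]
eef_rot: [0.978, 0.208, 0.0, -0.0]
ft_force: [0.7, -0.4, 0.4]
width: 0.0871
```

```bash
python3 plan.py .571 -.2003 .1045 -66
```

```text
t 3.95 p [ 0.5714 -0.2007  0.1051] yawY -66.0 zax [ 7.e-04  4.e-04 -1.e+00] F [ 0.7  -0.44  0.43] w 0.0871 q [-0.31  0.46  0.73  1.69 -0.33  1.13 -0.64]
shift [-0.0002 -0.0005  0.0006] turn [-0.     -0.0008 -0.0001] rows 0.016338063553738156 0.005468168592210638
```

Emit:
step_arm(increments=[[[0,0,0],[0,0,0]],[[0,0,0],[0,0,0]],[[0,0,0],[0,0,0]],[[0,0,0],[0,0,0]],[[0,0,0],[0,0,0]]], hand=1, grip_force=20)

```text
time: 4.45
ee_pos: [0.5715, -0.2006, 0.1051]
eef_rot: [0.978, 0.208, 0.0, -0.0]
ft_force: [0.3, -0.1, -0.3]
width: 0.0548
```

Emit:
step_arm(increments=[[[0,0,0],[0,0,0]],[[0,0,0],[0,0,0]],[[0,0,0],[0,0,0]]])

```text
time: 4.75
ee_pos: [0.5715, -0.2006, 0.1051]
eef_rot: [0.978, 0.208, 0.0, -0.0]
ft_force: [-0.1, 0.1, -0.7]
width: 0.0309
```

```bash
python3 plan.py
```

```text
t 4.75 p [ 0.5715 -0.2006  0.1051] yawY -66.0 zax [ 8.e-04  4.e-04 -1.e+00] F [-0.1   0.07 -0.67] w 0.0309 q [-0.31  0.46  0.73  1.69 -0.33  1.13 -0.64]
```

Emit:
step_arm(increments=[[[0,0,0],[0,0,0]],[[0,0,0],[0,0,0]],[[0,0,0],[0,0,0]],[[0,0,0],[0,0,0]]])

```text
time: 5.15
ee_pos: [0.5714, -0.2007, 0.1051]
eef_rot: [0.978, 0.208, 0.0, -0.0]
ft_force: [-0.3, -0.9, 0.4]
width: 0.0237
```

```bash
python3 plan.py
```

```text
t 5.15 p [ 0.5714 -0.2007  0.1051] yawY -66.0 zax [ 7.e-04  3.e-04 -1.e+00] F [-0.34 -0.91  0.43] w 0.0237 q [-0.31  0.46  0.73  1.69 -0.33  1.13 -0.64]
```

Emit:
step_arm(increments=[[[0.003,0,0.001],[0,0,0]],[[0.006,-0.0005,0.001],[0,0,0]],[[0.009,-0.001,0.001],[0,0,0]],[[0.012,-0.0015,0.001],[0,0,0]],[[0.0143,-0.0017,0.001],[0,0,0]]])

```text
time: 5.65
ee_pos: [0.5841, -0.1942, 0.1051]
eef_rot: [0.978, 0.208, 0.001, 0.0]
ft_force: [-2.4, -1.1, 7.1]
width: 0.0237
```

```bash
python3 plan.py
```

```text
t 5.65 p [ 0.5841 -0.1942  0.1051] yawY -66.03 zax [ 1.6e-03 -7.0e-04 -1.0e+00] F [-2.36 -1.13  7.08] w 0.0237 q [-0.31  0.48  0.72  1.66 -0.34  1.13 -0.65]
```

```bash
cat > circ.py <<'E'
import sys
from plan import *
# axis x, axis y, radius, start deg(world), end deg, push mm
ax,ay,rad,a0,a1,push=map(float,sys.argv[1:])
s,M=show(); d=s["ee_pos"][:2]-[ax,ay]
print("polar now mm,deg",1e3*np.hypot(*d),np.degrees(np.arctan2(d[1],d[0])))
for a in np.radians(np.linspace(a0,a1,6)[1:]):
    t=np.array([ax+rad*np.cos(a),ay+rad*np.sin(a),s["ee_pos"][2]])
    v=M.T@(t-s["ee_pos"]); v[2]=push*1e-3; print([[*v.round(4).tolist()],[0,0,0]],end=", ")
print()
E
python3 circ.py .5655 -.2015 .020 22 65 1.5
```

```text
t 5.65 p [ 0.5841 -0.1942  0.1051] yawY -66.03 zax [ 1.6e-03 -7.0e-04 -1.0e+00] F [-2.36 -1.13  7.08] w 0.0237 q [-0.31  0.48  0.72  1.66 -0.34  1.13 -0.65]
polar now mm,deg 19.983347467014216 21.480224847171893
[[-0.0001, -0.0032, 0.0015], [0, 0, 0]], [[-0.0007, -0.0061, 0.0015], [0, 0, 0]], [[-0.0017, -0.0089, 0.0015], [0, 0, 0]], [[-0.0031, -0.0116, 0.0015], [0, 0, 0]], [[-0.0049, -0.014, 0.0015], [0, 0, 0]],
```

Emit:
step_arm(increments=[[[-0.0001,-0.0032,0.0015],[0,0,0]],[[-0.0007,-0.0061,0.0015],[0,0,0]],[[-0.0017,-0.0089,0.0015],[0,0,0]],[[-0.0031,-0.0116,0.0015],[0,0,0]],[[-0.0049,-0.014,0.0015],[0,0,0]]])

```text
time: 6.15
ee_pos: [0.5756, -0.1841, 0.105]
eef_rot: [0.978, 0.208, 0.003, 0.002]
ft_force: [1.8, -0.6, 6.3]
width: 0.0241
```

```bash
python3 circ.py .5655 -.2015 .020 64 107 1.5
```

```text
t 6.15 p [ 0.5756 -0.1841  0.105 ] yawY -66.04 zax [ 0.0057 -0.0019 -1.    ] F [ 1.77 -0.62  6.3 ] w 0.0241 q [-0.34  0.45  0.73  1.7  -0.33  1.12 -0.67]
polar now mm,deg 20.1689266485628 59.904034957520714
[[-0.0031, -0.0032, 0.0015], [0, 0, 0]], [[-0.0055, -0.005, 0.0015], [0, 0, 0]], [[-0.0081, -0.0064, 0.0015], [0, 0, 0]], [[-0.011, -0.0074, 0.0015], [0, 0, 0]], [[-0.0139, -0.008, 0.0015], [0, 0, 0]],
```

Emit:
step_arm(increments=[[[-0.0026,-0.0022,0.0015],[0,-0.004,0]],[[-0.0055,-0.005,0.0015],[0,-0.004,0]],[[-0.0081,-0.0064,0.0015],[0,-0.004,0]],[[-0.011,-0.0074,0.0015],[0,-0.004,0]],[[-0.0139,-0.008,0.0015],[0,-0.004,0]]])

```text
time: 6.65
ee_pos: [0.5616, -0.1823, 0.1049]
eef_rot: [0.978, 0.208, 0.003, 0.003]
ft_force: [3.0, 0.1, 5.6]
width: 0.0237
```

```bash
cat >> circ.py <<'E'
yv=np.array([.4067,-.9135,0]); zv=np.array([0,0,-1.]); T=np.c_[np.cross(yv,zv),yv,zv]
print("turn",R.from_matrix(M.T@T).as_rotvec().round(4))
E
python3 circ.py .5655 -.2015 .020 105 147 1.5
```

```text
t 6.65 p [ 0.5616 -0.1823  0.1049] yawY -66.02 zax [ 0.0066 -0.0038 -1.    ] F [2.95 0.11 5.59] w 0.0237 q [-0.35  0.42  0.74  1.74 -0.31  1.1  -0.67]
polar now mm,deg 19.543957504805164 101.47746649987721
[[-0.004, -0.0009, 0.0015], [0, 0, 0]], [[-0.007, -0.0007, 0.0015], [0, 0, 0]], [[-0.0098, -0.0001, 0.0015], [0, 0, 0]], [[-0.0126, 0.0009, 0.0015], [0, 0, 0]], [[-0.0151, 0.0023, 0.0015], [0, 0, 0]], 
turn [ 0.0062 -0.0044 -0.0003]
```

Emit:
step_arm(increments=[[[-0.004,-0.0009,0.0015],[0.006,-0.005,0]],[[-0.007,-0.0007,0.0015],[0.006,-0.005,0]],[[-0.0098,-0.0001,0.0015],[0.006,-0.005,0]],[[-0.0126,0.0009,0.0015],[0.006,-0.005,0]],[[-0.0151,0.0023,0.0015],[0.006,-0.005,0]]])

```text
time: 7.15
ee_pos: [0.5489, -0.1904, 0.1032]
eef_rot: [0.978, 0.208, -0.0, 0.0]
ft_force: [3.1, 2.4, -3.3]
width: 0.0236
```

```bash
python3 circ.py .5655 -.2015 .020 145 187 1.5
```

```text
t 7.15 p [ 0.5489 -0.1904  0.1032] yawY -66.0 zax [-1.e-04 -1.e-04 -1.e+00] F [ 3.1   2.43 -3.25] w 0.0236 q [-0.34  0.4   0.74  1.76 -0.3   1.1  -0.66]
polar now mm,deg 20.003322177404183 146.28666749401737
[[-0.002, 0.0015, 0.0015], [0, 0, 0]], [[-0.0041, 0.0035, 0.0015], [0, 0, 0]], [[-0.0059, 0.0058, 0.0015], [0, 0, 0]], [[-0.0074, 0.0083, 0.0015], [0, 0, 0]], [[-0.0084, 0.0111, 0.0015], [0, 0, 0]], 
turn [ 0.0001  0.0002 -0.    ]
```

Dropped 1.7 mm and the tool now carries the weight: over the pocket. Lowering.

Emit:
step_arm(increments=[[[0,0,0.0015],[0,0,0]],[[0,0,0.003],[0,0,0]],[[0,0,0.0045],[0,0,0]],[[0,0,0.006],[0,0,0]],[[0,0,0.006],[0,0,0]]])

```text
time: 7.65
ee_pos: [0.549, -0.1903, 0.0977]
eef_rot: [0.978, 0.208, 0.0, -0.0]
ft_force: [1.6, 1.6, 4.8]
width: 0.0238
```

```bash
python3 plan.py
```

```text
t 7.65 p [ 0.549  -0.1903  0.0977] yawY -66.0 zax [ 0.e+00  2.e-04 -1.e+00] F [1.58 1.63 4.82] w 0.0238 q [-0.34  0.41  0.74  1.76 -0.31  1.09 -0.65]
```

Emit:
step_arm(increments=[[[0,0,0.001],[0,0,0]],[[0,0,0.002],[0,0,0]],[[0,0,0.002],[0,0,0]]])

```text
time: 7.95
ee_pos: [0.5497, -0.1903, 0.0972]
eef_rot: [0.978, 0.208, 0.001, -0.0]
ft_force: [-2.0, 4.5, 14.3]
width: 0.0238
```

```bash
python3 plan.py
```

```text
t 7.95 p [ 0.5497 -0.1903  0.0972] yawY -66.0 zax [ 1.3e-03  9.0e-04 -1.0e+00] F [-2.04  4.5  14.31] w 0.0238 q [-0.34  0.41  0.74  1.76 -0.31  1.09 -0.65]
```

Emit:
step_arm(increments=[[[0,0,-0.0005],[0,0,0]],[[0,0,-0.001],[0,0,0]],[[0,0,-0.001],[0,0,0]],[[0,0,-0.001],[0,0,0]],[[0,0,-0.001],[0,0,0]]], hand=-0.2)

```text
time: 8.45
ee_pos: [0.5494, -0.1903, 0.098]
eef_rot: [0.978, 0.208, 0.0, -0.0]
ft_force: [0.8, 0.2, -0.8]
width: 0.05
```

```bash
python3 plan.py
python3 - <<'E'
from h import *
K,E,I=cal("side"); crop(I,200,120,400,270,4,"pics/s4c.png")
E
```

```text
t 8.45 p [ 0.5494 -0.1903  0.098 ] yawY -66.01 zax [ 8.e-04  9.e-04 -1.e+00] F [ 0.81  0.21 -0.78] w 0.05 q [-0.34  0.41  0.74  1.76 -0.31  1.09 -0.65]
```

View pics/s4c.png

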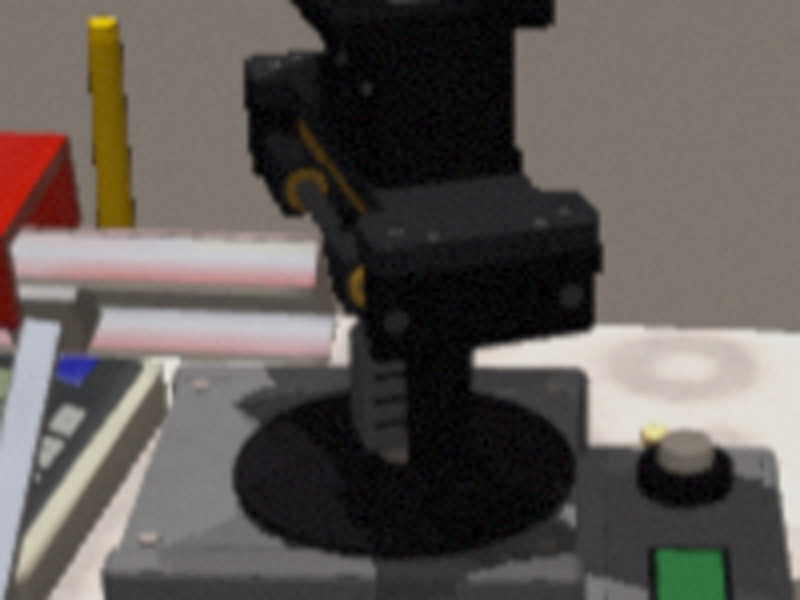

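Emit:
step_arm(increments=[[[0,0,0],[0,0,0]],[[0,0,0],[0,0,0]],[[0,0,0],[0,0,0]],[[0,0,-0.005],[0,0,0]],[[0,0,-0.015],[0,0,0]]], hand=-1)

```text
time: 9.0
ee_pos: [0.549, -0.1902, 0.1131]
eef_rot: [0.978, 0.208, -0.0, -0.001]
ft_force: [-0.4, 0.1, 0.5]
width: 0.0832
```

Emit:
step_arm(increments=[[[0,0,-0.02],[0,0,0]],[[0,0,-0.045],[0,0,0]],[[0,0,-0.07],[0,0,0]],[[0,0,-0.08],[0,0,0]],[[0,0,-0.08],[0,0,0]]])

```text
time: 9.5
ee_pos: [0.5499, -0.1906, 0.1947]
eef_rot: [0.978, 0.208, 0.001, -0.0]
ft_force: [0.6, -0.7, -0.8]
width: 0.0871
```

```bash
python3 plan.py
python3 - <<'E'
from h import *
K,E,I=cal("side"); crop(I,200,120,400,270,4,"pics/s5c.png")
K,E,I=cal("top"); crop(I,240,140,420,310,4,"pics/t5c.png")
E
```

```text
t 9.5 p [ 0.5499 -0.1906  0.1947] yawY -66.01 zax [ 2.6e-03  8.0e-04 -1.0e+00] F [ 0.55 -0.73 -0.85] w 0.0871 q [-0.38  0.31  0.78  1.66 -0.23  1.27 -0.71]
```

View pics/s5c.png

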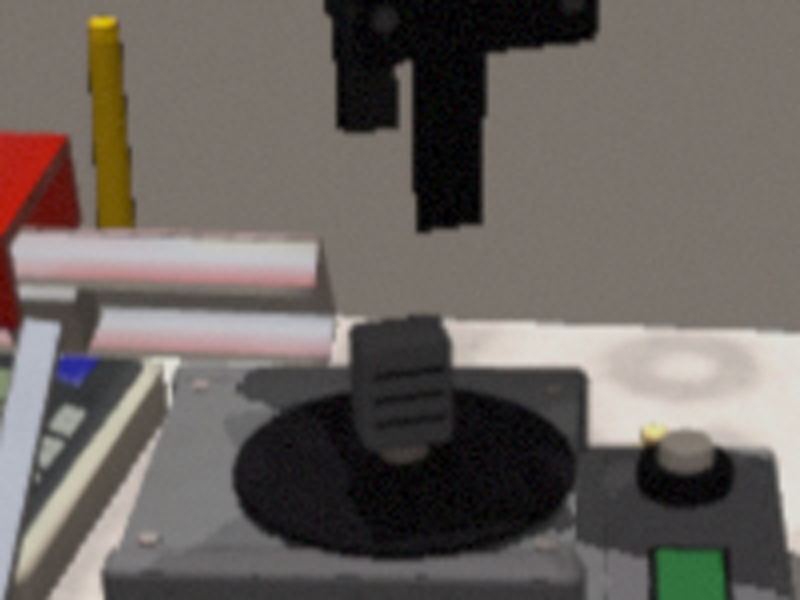

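View pics/t5c.png

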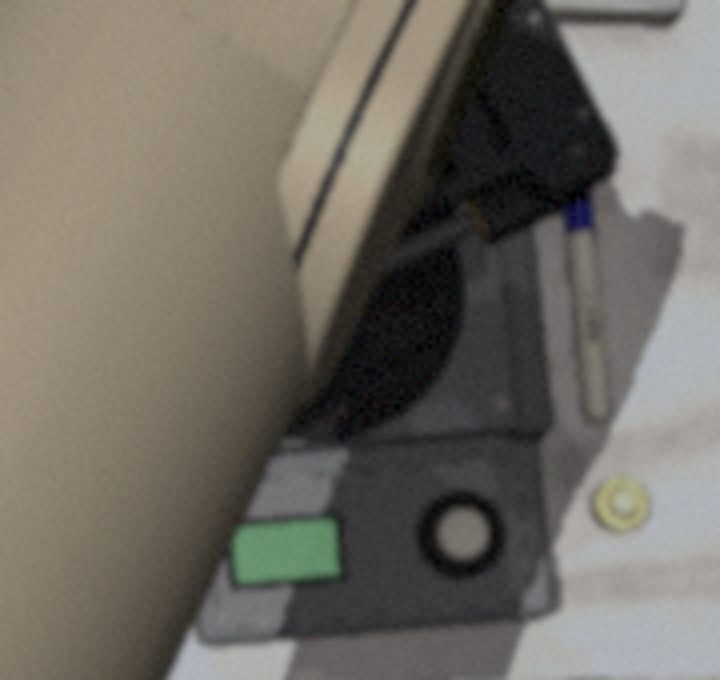

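Run:
```python
from h import *
K,E,I=cal("side")
def ext(c,zt):
    P=[]
    for a in np.linspace(0,2*np.pi,361):
        for z in(zt,zt-.005): P.append((proj(K,E,[c[0]+.063*np.cos(a),c[1]+.063*np.sin(a),z])-[200,120]+.5)*4)
    P=np.array(P); return P.min(0).round(1),P.max(0).round(1)
print("init pred",ext((.5705,-.2001),.0915),"seen x192-529 y?-517")
for z in(.083,.085,.088,.0915): print(z,ext((.5488,-.1897),z),"seen x234-577 y388-556")
I0=cv2.imread("pics/side2.png")
for n,im in(("0",I0),("5",I)):
    g=cv2.resize(im[120:270,200:400],None,fx=4,fy=4,interpolation=cv2.INTER_CUBIC).astype(int).sum(2)
    for col in ((320,360,400) if n=="0" else (380,405,440)):
        print(n,col,[(y,int(g[y,col])) for y in range(490,575,4)])
```

```text
init pred (array([191.6, 350. ]), array([533.8, 521.5])) seen x192-529 y?-517
0.083 (array([245.5, 383.3]), array([590.5, 561. ])) seen x234-577 y388-556
0.085 (array([245.2, 378.7]), array([590.5, 556. ])) seen x234-577 y388-556
0.088 (array([244.7, 371.8]), array([590.6, 548.5])) seen x234-577 y388-556
0.0915 (array([244.1, 363.7]), array([590.7, 539.6])) seen x234-577 y388-556
0 320 [(490, 50), (494, 38), (498, 19), (502, 28), (506, 45), (510, 59), (514, 53), (518, 86), (522, 117), (526, 120), (530, 127), (534, 122), (538, 131), (542, 193), (546, 279), (550, 321), (554, 305), (558, 304), (562, 311), (566, 313), (570, 314), (574, 284)]
0 360 [(490, 25), (494, 31), (498, 55), (502, 74), (506, 66), (510, 38), (514, 18), (518, 71), (522, 110), (526, 126), (530, 122), (534, 120), (538, 124), (542, 153), (546, 254), (550, 312), (554, 304), (558, 309), (562, 314), (566, 316), (570, 315), (574, 282)]
0 400 [(490, 58), (494, 61), (498, 62), (502, 62), (506, 43), (510, 30), (514, 71), (518, 100), (522, 127), (526, 128), (530, 127), (534, 128), (538, 152), (542, 242), (546, 305), (550, 309), (554, 298), (558, 308), (562, 314), (566, 319), (570, 316), (574, 293)]
5 380 [(490, 28), (494, 23), (498, 28), (502, 32), (506, 15), (510, 24), (514, 48), (518, 26), (522, 30), (526, 26), (530, 33), (534, 22), (538, 24), (542, 56), (546, 73), (550, 50), (554, 19), (558, 131), (562, 253), (566, 317), (570, 317), (574, 291)]
5 405 [(490, 15), (494, 11), (498, 20), (502, 28), (506, 12), (510, 27), (514, 35), (518, 26), (522, 31), (526, 41), (530, 38), (534, 23), (538, 21), (542, 61), (546, 63), (550, 63), (554, 50), (558, 113), (562, 256), (566, 321), (570, 311), (574, 291)]
5 440 [(490, 37), (494, 21), (498, 14), (502, 25), (506, 47), (510, 19), (514, 24), (518, 18), (522, 24), (526, 30), (530, 24), (534, 56), (538, 61), (542, 78), (546, 54), (550, 38), (554, 111), (558, 238), (562, 309), (566, 320), (570, 319), (574, 296)]
```

```bash
python3 - <<'E'
from h import *
K,E,I=cal("top");K2,E2,I2=cal("side")
o,d=ray(K,E,240+463.5/4-.5,140+531.5/4-.5);o2,d2=ray(K2,E2,220+607.5/4-.5,180+203.5/4-.5)
A=np.c_[d,-d2];t=np.linalg.lstsq(A,o2-o,rcond=None)[0];p=o+d*t[0];q=o2+d2*t[1];print(p,q)
m=(p+q)/2
# model: seen in side: shield centre bias check
for z in(.05,.055,.06): print(z,onz(K,E,240+463.5/4-.5,140+531.5/4-.5,z), (proj(K2,E2,onz(K,E,240+463.5/4-.5,140+531.5/4-.5,z))-[220,180]+.5)*4)
E
python3 plan.py .453 -.249 .14 -66; python3 plan.py .453 -.249 .14 -86.5
```

```text
[ 0.45260757 -0.24856797  0.0634216 ] [ 0.4518241  -0.24855528  0.06337479]
0.05 [ 0.45339841 -0.24925442  0.05      ] [602.42911072 232.67234471]
0.055 [ 0.45310379 -0.24899869  0.055     ] [603.55925282 221.78191372]
0.06 [ 0.45280918 -0.24874297  0.06      ] [604.69608176 210.82704602]
t 9.75 p [ 0.5485 -0.19    0.1919] yawY -66.01 zax [-0.0021  0.0011 -1.    ] F [-0.99 -0.13  0.23] w 0.0869 q [-0.38  0.31  0.78  1.66 -0.23  1.27 -0.71]
shift [-0.1112  0.0151  0.0521] turn [-0.0019  0.0015 -0.0001] rows 2.4737534477812204 0.016026727702968552
t 9.75 p [ 0.5485 -0.19    0.1919] yawY -66.01 zax [-0.0021  0.0011 -1.    ] F [-0.99 -0.13  0.23] w 0.0869 q [-0.38  0.31  0.78  1.66 -0.23  1.27 -0.71]
shift [-0.1112  0.0151  0.0521] turn [-0.0016  0.0018  0.3577] rows 2.4737534477812204 2.385749695708502
```

Emit:
step_arm(increments=[[[-0.028,0.004,0],[0,0,0]],[[-0.056,0.008,0],[0,0,0]],[[-0.084,0.012,0.01],[0,0,0]],[[-0.111,0.015,0.03],[0,0,0]],[[-0.111,0.015,0.05],[0,0,0]]], hand=1)

```text
time: 10.25
ee_pos: [0.45, -0.2512, 0.1413]
eef_rot: [0.979, 0.206, -0.001, -0.001]
ft_force: [0.7, 0.9, 0.4]
width: 0.0546
```

Emit:
step_arm(increments=[[[0,0,0],[0,0,0]],[[0,0,0],[0,0,0]],[[0,0,0],[0,0,0]],[[0,0,0],[0,0,0]],[[0,0,0],[0,0,0]]])

```text
time: 10.75
ee_pos: [0.4506, -0.251, 0.1418]
eef_rot: [0.979, 0.206, -0.001, -0.001]
ft_force: [0.0, 0.9, -0.1]
width: 0.0147
```

Emit:
step_arm(increments=[[[0,0,0],[0,0,0]],[[0,0,0],[0,0,0]],[[0,0,0],[0,0,0]],[[0,0,0],[0,0,0]],[[0,0,0],[0,0,0]]])

```text
time: 11.25
ee_pos: [0.4505, -0.251, 0.1418]
eef_rot: [0.979, 0.206, -0.001, -0.001]
ft_force: [0.3, -0.8, -0.2]
width: 0.0004
```

```bash
python3 plan.py .4528 -.2488 .075 -66;python3 - <<'E'
from h import *
K,E,I=cal("side"); crop(I,240,130,440,280,4,"pics/s6c.png")
E
```

```text
t 11.25 p [ 0.4505 -0.251   0.1418] yawY -66.24 zax [-0.0016  0.0014 -1.    ] F [ 0.3  -0.76 -0.23] w 0.0004 q [-0.33  0.19  0.84  1.89 -0.16  1.13 -0.59]
shift [ 0.003  -0.001   0.0668] turn [-0.002   0.0009 -0.0042] rows 1.3370163525137175 0.03163759626554173
```

View pics/s6c.png

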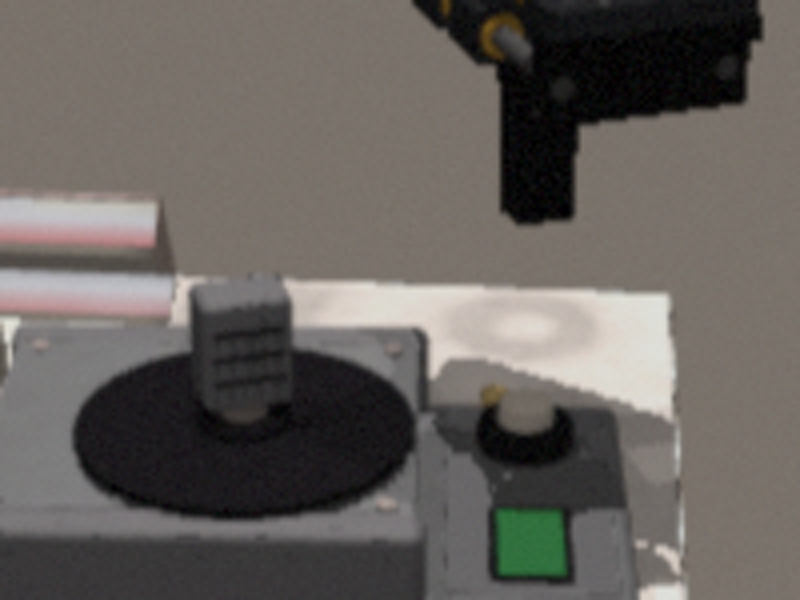

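The picture shows the shield flat on the rim with no gap (crop 75–415, bottom edge 515) and the shut fingers (crop 537,215) above the key (crop 527,405). Descend.

Emit:
step_arm(increments=[[[0.001,0,0.02],[0,0,0]],[[0.002,0,0.04],[0,0,0]],[[0.003,-0.001,0.058],[0,0,0]],[[0.003,-0.001,0.067],[0,0,0]],[[0.003,-0.001,0.067],[0,0,0]]])

```text
time: 11.8
ee_pos: [0.4521, -0.2486, 0.0739]
eef_rot: [0.979, 0.206, -0.002, -0.001]
ft_force: [-0.5, -0.8, -0.5]
width: 0.0003
```

```bash
python3 plan.py .4528 -.2488 .064 -66;python3 - <<'E'
from h import *
K,E,I=cal("side"); crop(I,240,130,440,280,4,"pics/s7c.png")
E
```

```text
t 11.8 p [ 0.4521 -0.2486  0.0739] yawY -66.24 zax [-0.0036  0.0016 -1.    ] F [-0.51 -0.78 -0.54] w 0.0003 q [-0.28  0.3   0.8   1.95 -0.26  1.   -0.52]
shift [0.0006 0.0005 0.0099] turn [-0.0029  0.0027 -0.0042] rows 0.198880530477262 0.0385900168825912
```

View pics/s7c.png

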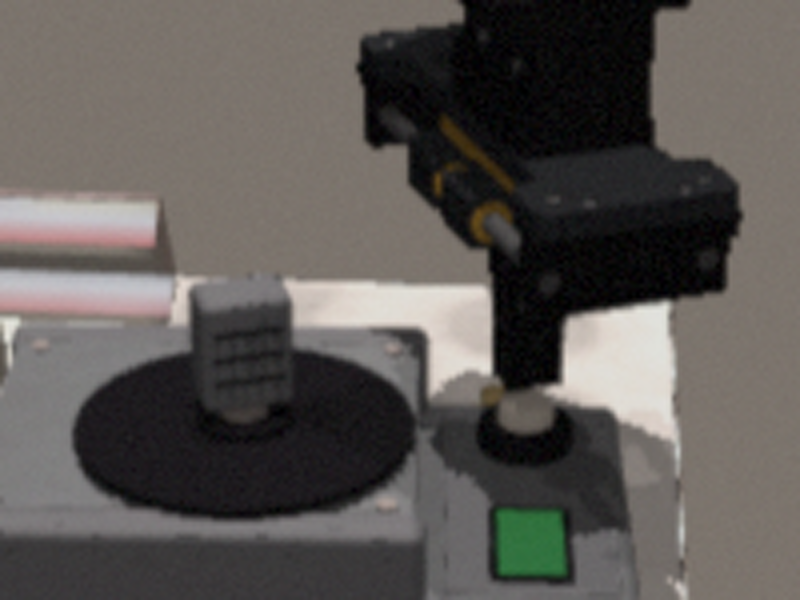

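Aligned over the key. Press slowly.

Emit:
step_arm(increments=[[[0.0005,0.0005,0.004],[0,0,0]],[[0.0005,0.0005,0.008],[0,0,0]],[[0.0005,0.0005,0.012],[0,0,0]],[[0.0005,0.0005,0.014],[0,0,0]],[[0.0005,0.0005,0.014],[0,0,0]]])

```text
time: 12.35
ee_pos: [0.4537, -0.2494, 0.061]
eef_rot: [0.979, 0.206, -0.001, -0.001]
ft_force: [0.7, 0.2, 3.9]
width: 0.0007
```

Emit:
step_arm(increments=[[[0,0,0.001],[0,0,0]],[[0,0,0.002],[0,0,0]],[[0,0,0.002],[0,0,0]]])

```text
time: 12.65
ee_pos: [0.4538, -0.2495, 0.0602]
eef_rot: [0.979, 0.206, -0.0, -0.001]
ft_force: [-5.5, 4.0, 20.5]
width: 0.0005
```

```bash
python3 plan.py;python3 - <<'E'
from h import *
K,E,I=cal("side"); crop(I,330,190,410,250,8,"pics/s8c.png")
E
```

```text
t 12.65 p [ 0.4538 -0.2495  0.0602] yawY -66.27 zax [-0.0012  0.002  -1.    ] F [-5.45  4.03 20.47] w 0.0005 q [-0.27  0.33  0.79  1.95 -0.28  0.97 -0.5 ]
```

View pics/s8c.png

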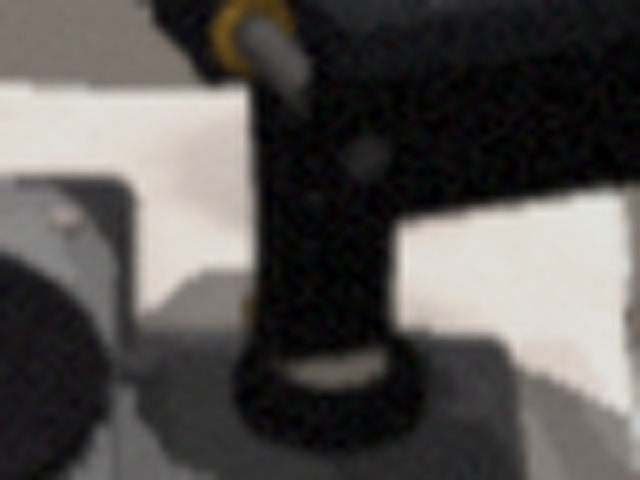

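Emit:
step_arm(increments=[[[0,0,-0.0005],[0,0,0]],[[0,0,-0.001],[0,0,0]],[[0,0,-0.001],[0,0,0]]])

```text
time: 13.0
ee_pos: [0.4538, -0.2494, 0.0613]
eef_rot: [0.979, 0.206, -0.0, -0.001]
ft_force: [-0.6, -0.1, 5.0]
width: 0.0003
```

Emit:
step_arm(increments=[[[0,0,-0.0005],[0,0,0]],[[0,0,-0.001],[0,0,0]],[[0,0,-0.001],[0,0,0]]])

```text
time: 13.3
ee_pos: [0.4537, -0.2494, 0.0623]
eef_rot: [0.979, 0.206, -0.0, -0.001]
ft_force: [-0.2, 0.6, 3.0]
width: 0.0004
```

Emit:
step_arm(increments=[[[0,0,-0.0005],[0,0,0]],[[0,0,-0.001],[0,0,0]],[[0,0,-0.001],[0,0,0]]])

```text
time: 13.6
ee_pos: [0.4538, -0.2494, 0.0633]
eef_rot: [0.979, 0.206, -0.0, -0.001]
ft_force: [-0.8, -0.1, 2.2]
width: 0.0004
```

Emit:
step_arm(increments=[[[0,0,-0.0005],[0,0,0]],[[0,0,-0.001],[0,0,0]],[[0,0,-0.001],[0,0,0]]])

```text
time: 13.9
ee_pos: [0.4537, -0.2494, 0.0643]
eef_rot: [0.979, 0.206, -0.0, -0.001]
ft_force: [-0.0, 1.2, 2.1]
width: 0.0007
```

Emit:
step_arm(increments=[[[0,0,-0.0005],[0,0,0]],[[0,0,-0.001],[0,0,0]],[[0,0,-0.001],[0,0,0]]])

```text
time: 14.2
ee_pos: [0.4537, -0.2494, 0.0653]
eef_rot: [0.979, 0.206, -0.0, -0.001]
ft_force: [0.4, -0.3, 1.8]
width: 0.0002
```

Emit:
step_arm(increments=[[[0,0,-0.0005],[0,0,0]],[[0,0,-0.001],[0,0,0]],[[0,0,-0.001],[0,0,0]]])

```text
time: 14.5
ee_pos: [0.4535, -0.2493, 0.0662]
eef_rot: [0.979, 0.206, -0.001, -0.001]
ft_force: [1.1, 0.4, 0.3]
width: 0.0006
```

Force rose from zero at about z 0.0655 to the stop at 0.0602: full travel. Withdraw.

Emit:
step_arm(increments=[[[0,0,-0.02],[0,0,0]],[[0,0,-0.05],[0,0,0]],[[0,0,-0.08],[0,0,0]],[[-0.03,0,-0.11],[0,0,0]],[[-0.03,0,-0.13],[0,0,0]]])

```text
time: 15.0
ee_pos: [0.4238, -0.2641, 0.198]
eef_rot: [0.979, 0.204, -0.0, -0.001]
ft_force: [0.2, -0.3, 0.1]
width: 0.0005
```

```bash
python3 plan.py;python3 - <<'E'
from h import *
K,E,I=cal("side"); crop(I,220,180,420,320,4,"pics/s9c.png")
K,E,I=cal("top"); crop(I,240,140,420,310,4,"pics/t9c.png")
E
```

```text
t 15.0 p [ 0.4238 -0.2641  0.198 ] yawY -66.5 zax [-7.0e-04  2.2e-03 -1.0e+00] F [ 0.16 -0.32  0.14] w 0.0005 q [-0.36  0.06  0.88  1.86 -0.05  1.25 -0.63]
```

View pics/s9c.png

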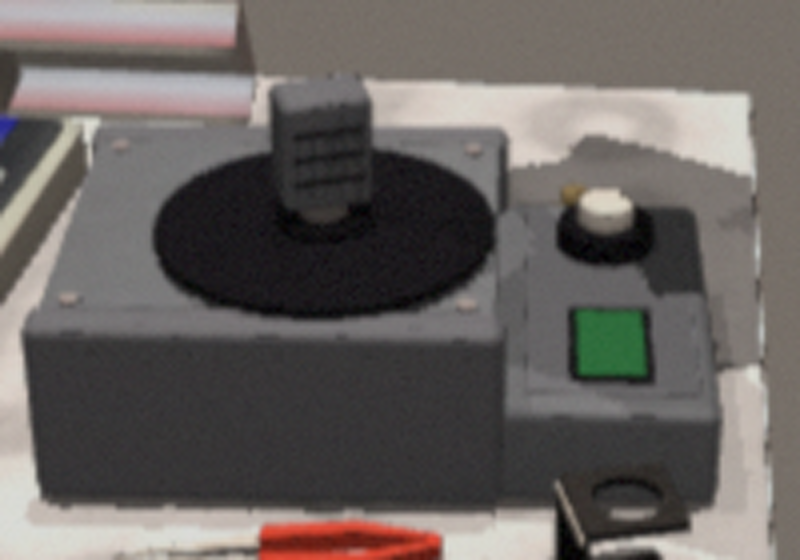

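View pics/t9c.png

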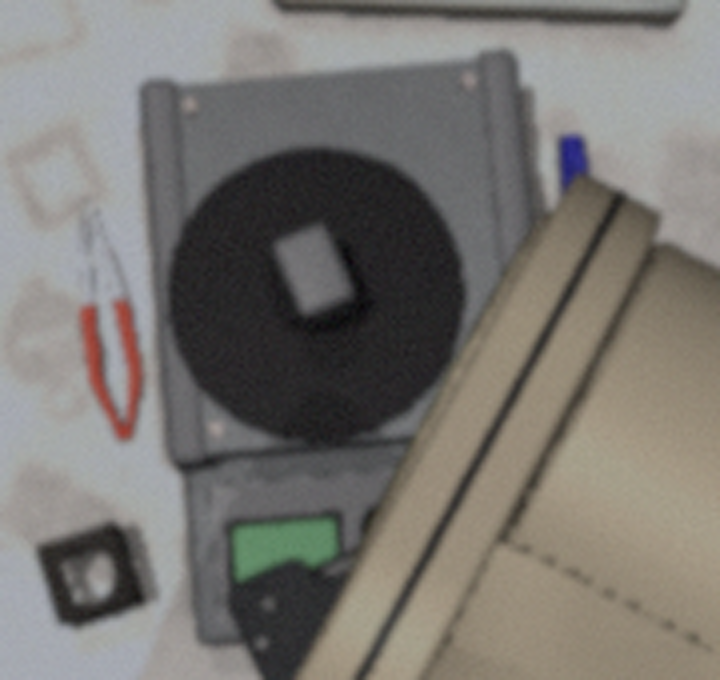

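Run:
```python
from h import *
K,E,I=cal("top");K2,E2,_=cal("side")
P=lambda u,v,z:onz(K,E,240+(u+.5)/4-.5,140+(v+.5)/4-.5,z)
def ext(c,zt):
    Q=np.array([(proj(K2,E2,[c[0]+.063*np.cos(a),c[1]+.063*np.sin(a),z])-[220,180]+.5)*4 for a in np.linspace(0,6.2832,181) for z in(zt,zt-.005)])
    return Q.min(0).round(),Q.max(0).round()
print("start seen 110..449, bottom 277"); 
for z in(.0885,.0915,.0945): print(z,P(341,248,z),ext(P(341,248,z),z))
print("now seen 154..496, bottom 316")
for z in(.081,.083,.086,.0915): print(z,P(316,294,z),ext(P(316,294,z),z))
```

```text
start seen 110..449, bottom 277
0.0885 [ 0.5707303  -0.20013414  0.0885    ] (array([112., 117.]), array([453., 289.]))
0.0915 [ 0.57013848 -0.20014433  0.0915    ] (array([113., 110.]), array([455., 282.]))
0.0945 [ 0.56954667 -0.20015452  0.0945    ] (array([114., 103.]), array([456., 274.]))
now seen 154..496, bottom 316
0.081 [ 0.55280371 -0.18909298  0.081     ] (array([155., 148.]), array([499., 326.]))
0.083 [ 0.55245368 -0.18912504  0.083     ] (array([155., 144.]), array([500., 321.]))
0.086 [ 0.55192863 -0.18917313  0.086     ] (array([156., 137.]), array([502., 314.]))
0.0915 [ 0.55096604 -0.18926129  0.0915    ] (array([158., 124.]), array([505., 300.]))
```

```bash
python3 -c "
from bench import r
print(r.close_job()); print(r.read_state()['time'])"
```

```text
the job is handed in; nothing more can be done
None
the job is handed in; nothing more can be done
```

The plunger is seated in the pocket and the start key has been pressed and is up again. I handed the job in at about 15 s; no verdict was reported.

- **Finding the pocket:** I gripped the plunger and slid its foot round a 20 mm circle under light downward pressure. The foot fell in at about 146° from world +x, seen from the chamber's axis. I lowered it until it stopped (14 N), let go and moved clear. It was never lifted.
- **Start key:** I pressed it with the shut fingers. It resisted from about z 0.0655 m to a hard stop at 0.0602 m, where the force was 20 N, so about 5 mm of travel. It lost contact again on the way up.

**Last checks:**
- **Shield:** the two cameras together put its top at 0.083 m, which is flat on the rim, once I corrected for the roughly 1 px offset already there at the start. It looked level, with no gap below it.
- **Key and robot:** the key looked up, and the tool was clear with about 0 N on it.
- **Loose things:** the loupe and snips had not moved. In the last pictures the arm hid most of the marker and showed little of the weight, but what could be seen was in place, and nothing went near them.

**What disagreed:** the tool measured a drop of about 7.9 mm when seating, against the expected 8.5 mm. I put this down to slip in the grip or tilt. In a side view taken just after seating, the shield was about 3–4 mm from where the tool's movement put it. That fits my first position estimate for the plunger being slightly off.

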